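# Lock the document camera's focus and take the picture

## Robot

A 6-joint arm with a two-finger parallel gripper is mounted at the origin on a cart in front of the work surface, level with it; the furniture and walls round the work are solid. World frame = base frame: x ahead of the robot, y to its left, z up, the work surface at z = 0. Lengths are in m, angles in rad, forces in N, time in s.
With the tool pointing down it reaches from about 0.275 to 0.75 m from the base axis. Payload 10.2 kg.
Tool frame: the origin (TCP) lies at the very end of the fingers, on their centre line; the grasp point (between the pads) lies 19 mm behind it (r.grip_depth is the z of the grasp point in the tool frame, in m); z points along the fingers, y is the line along which they close (so a half turn about z gives the same grasp; the last joint's range is limited). The gripper opens to 85 mm and grips with 20 to 120 N. Pads are 22 mm wide; open, the fingers measure 114 mm over their backs; the gripper's body (76 mm by 85 mm) begins 54 mm behind the grasp point. The pads swing forward as they close: fully open they stand 13 mm farther back than shut.
Start: joints at [1.022, 0.313, 1.498, -0, 1.331, -0.223], TCP at [0.168, 0.497, 0.231] pointing down, gripper open.
Joint ranges: [-2.94, 2.94], [-0.97, 2.17], [0.19, 2.56], [-1.23, 4.37], [0.02, 3.11], [-2.88, 2.88]. Speed limits (rad/s): [2.39, 2.39, 3.01, 3.14, 3.14, 3.14].

## Interface

Orientations are given as a unit quaternion [w, x, y, z].
In Python, from workcell import readout, optics, hand_in, masks_of, r gives the robot as it stands.
- The arm moves only by the tool step_arm, never from a script. Its argument "rows" is a list of rows, each a list of 5 numbers: the opening, from 0 (shut) to 1 (fully open), then the shift along the tool's x, y, z in fractions of the full range, 1 being 60 cm, then the turn about the tool's z in normalised numbers (1 is 180 degrees). In form: [[hand, tx, ty, tz, yaw], ...]. A call has 1 to 12 rows; each row is the pose to reach, as a shift and turn from the pose commanded when the call began, along the tool's axes at that moment; what a row does not reach only later rows make up. A row lasts 1/12 s, in which the tool goes at most 41.7 mm and 7.16 degrees, less where a joint would pass 70% of its speed; a pose out of reach is approached as far as the arm can. No shift or turn number may pass 1 either way. A call with a gripper value outside its range is refused whole. The fingers move at their own pace and stop on an object; "grip_force" is the grip in N (left out, the last holds). Time passes only in rows, so rows that repeat a pose let the fingers close. It gives the time, the measured TCP pose, the force, the opening and the grip force at its end, in the units of the state.
- readout.state(): the state, without advancing time (a new reading comes with each control period).
- optics.grab_frame(name): name is "scene" or "top"; returns a dict with "image" (480x640x3 uint8, red, green, blue), "fx", "fy", "cx", "cy" (pixels), "eye" and "orientation" of the camera in the world. Camera axes: x right, y down, z forward; pixel columns grow to the right and rows downward; lengths in m; the calibration is good to about 2 mm. A picture is of the moment at which its call begins. There is no depth.
- hand_in(): hands the job in; it is judged then, once.
Trained networks look in a picture, given as the dict that the camera call returned (one of the last four; its "shot" number tells which), for a name from the list of things; names that differ only in an ending like _2 or _b are one class to them, and where a whole thing is asked for, a point or a joint stands for the part that bears it (a point fixed in the world has none). Each returns a list of dicts, best first, with "confidence" (0 to 1); they miss things now and then, are a little off and sometimes report something else, mostly with a low value. They report only what shows in the picture. A call takes as long as a camera call.
- masks_of(picture, name): "pixels" (480x640 bool, what is visible of it) and "box" ([centre column, centre row, width, height] in pixels, round what is visible of it).
The state is a dict: "time": time; "joints": joint angles; "joint_vel": joint speeds; "joint_efforts": joint torques, N m; "tool_pos": TCP position; "tool_rot": TCP orientation; "wrist_force": force on the tool from outside, world axes, zero at the start; "wrist_torque": the same for the moment, N m; "grip_width": opening from 0.0 (shut) to 1.0 (fully open); "grasp_force": force on a finger pad.
Only numpy, scipy, OpenCV 4.12 (cv2) and the standard library are available. Lean on these libraries where they do the work, as an engineer would, in place of code of your own. Each camera call takes 0.05 s, during which the arm holds its last target. There are 200 camera calls.

## Task

The document camera is in focus: lock it by turning the small black knob in the middle of its focus dial clockwise until it bites and is snug, without over-tightening it and without shifting the silver focus ring around it. Then press the green capture button fully down, let go, and leave the other things on the desk where they are.

Things in the scene. Friction and masses are not known exactly. Their poses are not given: they have to be found in the camera images.
- doc_camera: white document camera, fixed; foot 150 x 270 x 40 mm (x, y, z). Origin under the foot's centre, on the desk; x to its back, y to its left. In this frame both knobs' upright axis is at (0, 20) mm, the green button at (-30, 90), a column 22 mm thick at (35, -105); it carries, 0.20 to 0.26 m up, an arm and camera head that hang out to the right (to y = -280 mm) over the yellow pad.
- knob_top (a point): centre of the flat top of the black lock knob (the inner knob), 92 mm above the desk on both knobs' axis; its axes are doc_camera's and do not turn with the knob. Round knurled cylinder, 26 mm diameter, no mark; side to grip 2 to 28 mm below this point; the focus ring's top lies 32 mm below it. Clockwise from above first turns free (0.015 N m) through an unseen play of 0.2 to 0.9 rad, then bites.
- lock_screw (a joint): turn of the lock screw, rad: 0 while the lock knob is loose; grows as it is tightened clockwise, stays where it is left. The knob drives it through a rubber bush (2 N m/rad), which springs back on release. It gives way at about 0.2 N m, then takes 0.6 N m more per rad. Snug is 0.10 to 0.30 rad (0.26 to 0.38 N m at the knob); above 0.34 is over-tightened; at 0.6 N m the focus ring is dragged.
- ring_mark (a point): red index mark on top of the silver focus ring (the outer knob), 30 mm from the axis and 60 mm above the desk. The ring is a knurled disc of 66 mm diameter, 42 to 60 mm above the desk, and turns about the lock knob's axis when pushed with about 0.6 N m (18 N at its rim).
- capture (a joint): travel of the green capture button, m: 0 up, 0.006 fully down, against a spring that takes 5 N there and lifts it again when let go.
- capture_top (a point): centre of the top of the green capture button, 24 mm diameter, in a low grey housing on the camera's foot; pressed straight down. The screen of a monitor hangs from 0.23 m above the desk upward, its nearest corner 0.1 m or more behind this button and the knob: keep the gripper clear of it.
- notes_yellow: loose pad of yellow notes 76 x 76 x 12 mm under the camera head; origin under its centre; bystander
- stapler: loose stapler with red arm, 34 x 131 x 46 mm, left of the camera; origin under its centre; bystander
- eraser: loose blue and white eraser 23 x 52 x 13 mm on the left near the desk's front edge; origin under its centre; bystander
- glue_stick: loose glue stick with red cap, standing, 28 mm diameter, 94 mm tall, at the back left; origin under its centre; bystander

How it is judged:
On the way, in this order (a step that is already met when the one before it is completed fails the run):
1. the lock knob has been turned clockwise until snug (lock screw turned 0.10 to 0.30 rad) (value of joint lock_screw between 0.1 and 0.3 rad), for 0.3 s.
2. then the capture button is pressed down (4.5 mm or more) (value of joint capture above 0.0045 m), for 0.1 s.
At the end, for the whole second after the job is handed in: The lock screw is turned 0.10 to 0.30 rad, the focus ring's mark is within 2.5 mm of where it was, and the capture button has been pressed and is up again (less than 2 mm) (all of step 1 and distance of ring_mark from where it was at the start of the episode below 0.0025 m and value of joint capture below 0.002 m); the robot touches nothing.
It fails at once if the focus ring is shifted (its mark more than 2.5 mm from where it was) (distance of ring_mark from where it was at the start of the episode above 0.0025 m).
It fails at once if the lock is over-tightened (lock screw more than 0.34 rad) (value of joint lock_screw above 0.34 rad).
It fails at once if the capture button is pressed before the focus is locked (value of joint capture above 0.003 m and value of joint lock_screw below 0.09 rad).
It fails at once if the pad, stapler, eraser or glue stick is moved more than 20 mm (distance of any of notes_yellow, stapler, eraser, glue_stick from where it was at the start of the episode above 0.02 m).
It also fails if it takes over 64 s, if anything falls off the work surface, if the arm or the gripper's body presses on something with over 40 N, if the wrist force passes 120 N, or if a joint passes its speed limit or range.

## Working session

There is one attempt and no reset: what is moved stays moved. The work goes in short steps, Python scripts to look and compute and a tool call to move; the robot and the scene stay as the last step left them, time stands still between calls to the robot, and variables do not carry over. Pictures are saved under pics/ and viewed, at most 10 in all, crops included, and the job is handed in when it is done.

Besides the shell and the picture viewer there is one more tool, called after "Request:" as name(argument=value, ...), one argument or row to a line, values as JSON. step_arm: Moves the arm, as the interface text tells. Its arguments: {"type":"object","properties":{"rows":{"type":"array"},"grip_force":{"type":"number"}},"required":["rows"]}

```bash
mkdir -p pics
cat > h.py <<'E'
import numpy as np, cv2
from scipy.spatial.transform import Rotation as R
from workcell import readout, optics, hand_in, masks_of, r
def rot(q): return R.from_quat([q[1],q[2],q[3],q[0]])
def ray(f,u,v):
    d=np.array([(u-f['cx'])/f['fx'],(v-f['cy'])/f['fy'],1.]); return rot(f['orientation']).apply(d)
def at_z(f,u,v,z):
    d=ray(f,u,v); e=np.array(f['eye']); return e+d*(z-e[2])/d[2]
def proj(f,p):
    c=rot(f['orientation']).inv().apply(np.array(p)-f['eye']); return np.array([f['fx']*c[0]/c[2]+f['cx'],f['fy']*c[1]/c[2]+f['cy']])
E
python3 - <<'E'
from h import *
print(readout.state())
fs={}
for n in ("scene","top"):
    f=optics.grab_frame(n); print(n,f['eye'],f['orientation'],f['fx'])
    cv2.imwrite(f'pics/{n}0.png',f['image'][:,:,::-1])
    for k,z in (("knob_top",.092),("ring_mark",.06),("capture_top",.05),("doc_camera",.04),("notes_yellow",.012),("stapler",.04),("glue_stick",.09),("eraser",.013)):
        for m in masks_of(f,k)[:2]:
            b=m['box']; print(k,round(m['confidence'],2),np.round(b,1),m['pixels'].sum(),at_z(f,b[0],b[1],z).round(4))
E
```

```text
{'time': 0.0, 'joints': array([ 1.02158543e+00,  3.13489253e-01,  1.49843542e+00, -2.61241780e-05,
        1.33101027e+00, -2.23433714e-01]), 'joint_vel': array([ 0.00116606,  0.0007457 , -0.00042879, -0.00021596, -0.00284382,
        0.00047284]), 'joint_efforts': array([-1.11328345e-04, -4.12272298e+01, -2.59736717e+01, -2.35697016e-04,
        4.26205239e-03,  1.40092234e-05]), 'tool_pos': array([0.16791955, 0.49714779, 0.23071562]), 'tool_rot': array([-2.41124285e-04,  1.62166127e-01,  9.86763242e-01, -6.26459072e-04]), 'wrist_force': array([ 0.08228124, -0.1004802 ,  0.45555912]), 'wrist_torque': array([ 0.01936549, -0.01977506,  0.02003051]), 'grasp_force': 0.0, 'grip_width': 1.0017832894802678}
scene [-0.36666132 -0.59244977  0.80826001] [-0.40718392  0.76412799 -0.44700982  0.22470402] 537.8730278976742
knob_top 0.74 [372.  256.4 204.3 133.9] 8332 [ 0.5575 -0.2085  0.092 ]
ring_mark 0.63 [326.6 270.5  27.5  29.4] 622 [ 0.4989 -0.1229  0.06  ]
ring_mark 0.25 [151.  261.5  21.6   8.3] 167 [0.3316 0.2607 0.06  ]
capture_top 0.38 [294.1 274.5  10.1  11.3] 75 [ 0.4614 -0.0579  0.0
[... 459 characters left out ...]
156302] [-0.01988307  0.71332133 -0.70054403  0.003925  ] 522.2319477498703
knob_top 0.8 [391.1 245.2 179.3  78.2] 7036 [ 0.513  -0.2351  0.092 ]
capture_top 0.57 [321.6 266.4   6.9  11.7] 60 [ 0.456  -0.0596  0.05  ]
doc_camera 0.92 [391.2 244.2 176.6  79.3] 6938 [ 0.5174 -0.2407  0.04  ]
notes_yellow 0.87 [438.6 235.7  35.4  35.4] 723 [ 0.5434 -0.3696  0.012 ]
stapler 0.68 [197.7 189.9  19.4  13.4] 163 [0.6525 0.2731 0.04  ]
stapler 0.65 [242.8 274.2  30.3  45.5] 743 [0.4315 0.1478 0.04  ]
glue_stick 0.59 [321.1 266.6   7.5  12.7] 59 [ 0.4558 -0.0595  0.09  ]
glue_stick 0.51 [195.8 188.3  20.5  13.3] 169 [0.6497 0.2646 0.09  ]
eraser 0.7 [184.5 295.5  20.    6.2] 140 [0.3707 0.3085 0.013 ]
```

Run:
```python
import cv2,numpy as np
a=cv2.imread('pics/top0.png')[180:340,270:470]; b=cv2.imread('pics/scene0.png')[180:340,260:460]
cv2.imwrite('pics/z.png',np.vstack([cv2.resize(a,None,fx=3.5,fy=3.5,interpolation=2)[:300],]) if 0 else np.hstack([cv2.resize(a,(400,320),interpolation=2),cv2.resize(b,(400,320),interpolation=2)]))
```

```text
(no output)
```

View pics/z.png

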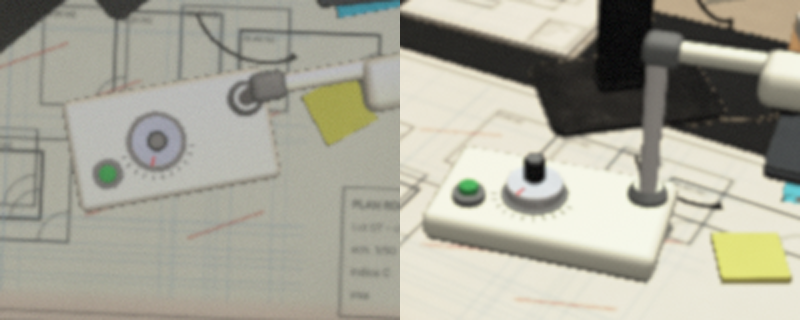

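View pics/scene0.png

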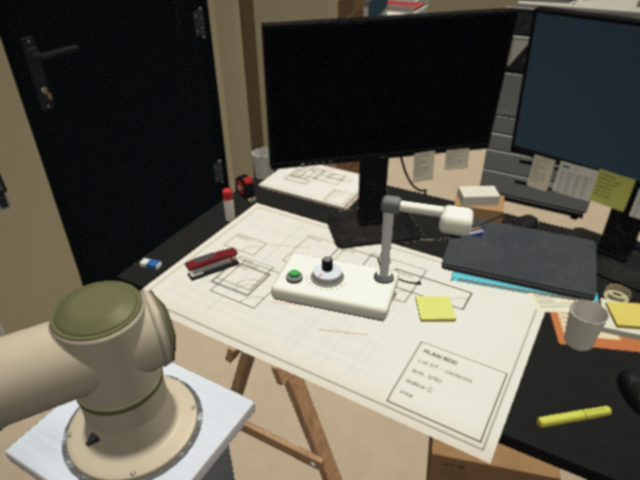

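The pictures show the knob at top-view pixel (348, 250) and scene-view pixel (327, 259), and the button at (324, 267) and (294, 274). The column and arm hang out to the right, over the pad. Next I'll refine the knob and button positions by colour.

```bash
cat >> h.py <<'E'
def tri(fa,pa,fb,pb):
    A=[];b=[]
    for f,p in((fa,pa),(fb,pb)):
        d=ray(f,*p); d/=np.linalg.norm(d); M=np.eye(3)-np.outer(d,d); A.append(M); b.append(M@f['eye'])
    return np.linalg.lstsq(np.vstack(A),np.hstack(b),rcond=None)[0]
def cen(w,x0,x1,y0,y1):
    w=w[y0:y1,x0:x1].astype(float); yy,xx=np.mgrid[y0:y1,x0:x1]; return np.array([(w*xx).sum(),(w*yy).sum()])/w.sum()
E
python3 - <<'E'
from h import *
fs={n:optics.grab_frame(n) for n in("scene","top")}
I={n:f['image'].astype(int) for n,f in fs.items()}
g={}
for n,w in(("scene",(282,306,262,288)),("top",(312,336,254,280))):
    i=I[n]; m=np.clip(i[...,1]-np.maximum(i[...,0],i[...,2])-15,0,None); g[n]=cen(m,*w); print(n,'green',g[n])
print('tri',tri(fs['top'],g['top'],fs['scene'],g['scene']),[at_z(fs[n],*g[n],.052).round(4) for n in fs])
i=I['top']; gray=i.sum(2)/3
print(gray[242:260,338:360].astype(int))
m=np.clip(170-gray,0,None); kc=cen(m,343,354,245,256); print('knob dark top',kc,at_z(fs['top'],*kc,.092),)
# lavender ring
l=i[...,2]-i[...,0]; print((l[234:268:1,330:368:1])[::2,::2])
gs=I['scene'].sum(2)//3; print(gs[250:276,316:340])
E
```

```text
scene green [293.81352269 272.54306885]
top green [323.33544304 266.43291139]
tri [ 0.45527826 -0.06315402  0.06174816] [array([ 0.4653, -0.0549,  0.052 ]), array([ 0.456 , -0.0642,  0.052 ])]
[[132 148 163 164 166 166 163 162 164 163 164 163 165 162 162 160 164 162
  155 145 130 131]
 [147 161 165 167 167 166 166 167 164 165 163 161 163 160 160 160 162 161
  159 154 139 130]
 [156 163 167 166 165 164 167 163 157 158 155 154 154 161 164 162 159 160
  162 159 151 137]
 [160 167 165 166 164 163 158 148 135 125 123 123 132 147 157 165 164 162
  163 162 157 142]
 [162 167 165 167 164 158 143 116 103  96  96  95 102 121 144 158 162 163
  163 162 159 148]
 [167 167 167 165 163 151 122  95  94 101 107 103 100 102 123 148 160 162
  163 160 162 155]
 [169 167 165 167 160 139 105  98 106 112 117 113 110  99 102 129 149 161
  162 160 161 155]
 [167 166 167 166 157 126  97 100 113 116 118 115 113 101  94 116 144 160
  164 162 165 157]
 [170 168 167 166 158 122  93 103 114 118 117 116 114 106  92 110 146 159
  163 164 163 159]
 [166 166 167 167 156 126  93 103 115 117 118 116 114 103  96 115 147 
[... 4152 characters left out ...]
27 227 227 220 177 119  66  31  18  12  13  16  17  36  81 146 201
  223 225 225 225 225 224]
 [227 227 226 227 224 202 163 117  76  47  34  33  34  49  80 132 180 216
  225 225 225 225 224 224]
 [226 227 226 226 226 222 203 174 139 110  93  91  98 115 146 183 212 225
  226 226 225 225 225 224]
 [226 226 227 226 227 224 221 213 195 174 164 161 167 183 201 220 226 227
  226 226 226 225 225 224]
 [225 226 226 225 220 215 219 223 221 215 209 208 212 219 224 226 228 227
  227 227 227 226 225 222]
 [220 225 223 216 200 195 208 220 225 225 224 224 224 225 226 226 227 227
  227 228 227 227 224 208]
 [198 213 208 194 188 199 213 222 226 226 226 226 225 226 226 226 226 226
  228 227 226 222 209 182]]
```

```bash
cat >> h.py <<'E'
def to_tool(p,yaw=None):
    s=readout.state(); Rt=rot(s['tool_rot']); d=Rt.inv().apply(np.array(p)-s['tool_pos']); print('tool cm',(d*100).round(2),'pos',s['tool_pos'].round(4),'t',s['time'],'F',s['wrist_force'].round(2),'T',s['wrist_torque'].round(3),'w',round(s['grip_width'],3),'gf',s['grasp_force'],'y',Rt.apply([0,1,0]).round(3),'j',s['joints'].round(2)); return d
E
python3 - <<'E'
from h import *
fs={n:optics.grab_frame(n) for n in("scene","top")}
for p in((.4985,-.127,.092),(.4985,-.127,.060),(.456,-.064,.058)):print([proj(fs[n],p).round(1) for n in fs])
print(tri(fs['top'],(348.05,250.1),fs['scene'],(326.9,258.5)))
to_tool((.4985,-.127,.13))
E
```

```text
[array([328.1, 259.8]), array([348.1, 250.2])]
[array([328.1, 271.1]), array([347.8, 250.5])]
[array([295. , 273.8]), array([323.2, 266.4])]
[ 0.49797113 -0.12567881  0.09564915]
tool cm [-51.29 -48.58  10.13] pos [0.168  0.4974 0.2313] t 1.1 F [ 0.23 -0.2  -0.19] T [-0.022  0.001  0.031] w 1.002 gf 0.0 y [0.32  0.947 0.   ] j [ 1.02  0.31  1.5   0.    1.33 -0.22]
```

Careful with the scale: shifts go in shares of 60 cm and turns go in shares of 180 degrees. That gives: -41 cm / 60 = -0.6833, -40 cm / 60 = -0.6667.

Request:
step_arm(
  rows=[
    [1, -0.0667, -0.0667, 0, 0],
    [1, -0.1333, -0.125, 0, 0],
    [1, -0.2, -0.1833, 0, 0],
    [1, -0.2667, -0.25, 0, 0],
    [1, -0.3333, -0.3167, 0, 0],
    [1, -0.3833, -0.3667, 0, 0],
    [1, -0.4333, -0.4167, 0, 0],
    [1, -0.4833, -0.4667, 0, 0],
    [1, -0.5333, -0.5167, 0, 0],
    [1, -0.5833, -0.5667, 0, 0],
    [1, -0.6333, -0.6167, 0, 0],
    [1, -0.6833, -0.6667, 0, 0],
  ],
  grip_force=40,
)

```text
time: 2.1
tool_pos: [0.3965, 0.0504, 0.2316]
tool_rot: [0.0, 0.162, 0.987, 0.0]
wrist_force: [1.6, 0.7, -0.6]
grip_width: 0.999
grasp_force: 0.0
```

Scaled: -10.2 cm / 60 = -0.17, -10 cm / 60 = -0.1667.

Request:
step_arm(
  rows=[
    [1, -0.05, -0.05, 0.0167, 0],
    [1, -0.1, -0.0833, 0.0333, 0],
    [1, -0.15, -0.1333, 0.0667, 0],
    [1, -0.1667, -0.1417, 0.1, 0],
    [1, -0.17, -0.1433, 0.1333, 0],
    [1, -0.17, -0.1433, 0.15, 0],
    [1, -0.17, -0.1433, 0.15, 0],
    [1, -0.17, -0.1433, 0.15, 0],
  ],
)

```text
time: 2.77
tool_pos: [0.4652, -0.0616, 0.1414]
tool_rot: [-0.0, 0.162, 0.987, 0.0]
wrist_force: [-0.0, 0.7, -0.1]
grip_width: 0.998
grasp_force: 0.0
```

Run:
```python
from h import *
to_tool((.498,-.1262,.067))
for n in("scene","top"):
    f=optics.grab_frame(n); im=f['image'][:,:,::-1]
    cv2.imwrite(f'pics/{n}1.png',cv2.resize(im[190:300,260:400],(700,550),interpolation=2))
```

```text
tool cm [-5.18 -5.07  7.44] pos [ 0.4652 -0.0616  0.1414] t 2.7667 F [-0.02  0.69 -0.07] T [-0.031  0.015 -0.052] w 0.998 gf 0.0 y [0.32  0.947 0.   ] j [-0.38  0.29  1.78 -0.    1.07 -1.63]
```

View pics/scene1.png

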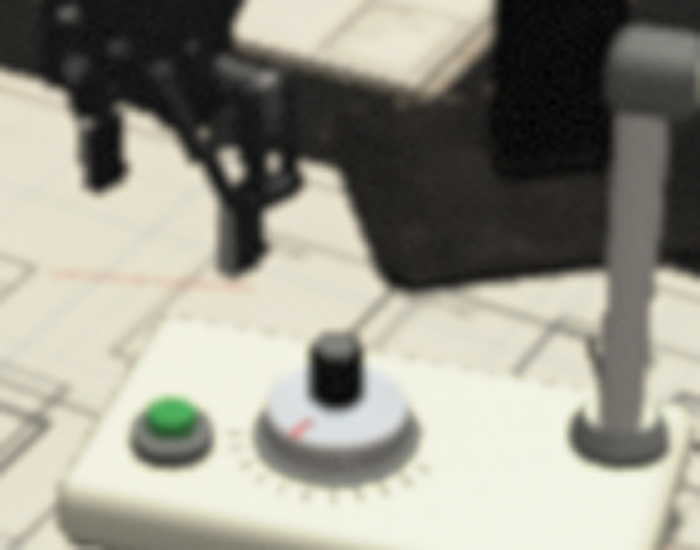

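The scene view shows the open gripper to the left of the knob and above it. The knob top is near crop (335, 347) and the way to it is clear.

Scaled: -5.2 cm / 60 = -0.0867, -5.1 cm / 60 = -0.085.

Request:
step_arm(
  rows=[
    [1, -0.0417, -0.0417, 0, 0],
    [1, -0.0867, -0.085, 0, 0],
    [1, -0.0867, -0.085, 0.0333, 0],
    [1, -0.0867, -0.085, 0.0417, 0],
    [1, -0.0867, -0.085, 0.0417, 0],
  ],
)

```text
time: 3.28
tool_pos: [0.4974, -0.1259, 0.1157]
tool_rot: [-0.001, 0.162, 0.987, 0.0]
wrist_force: [-0.9, 0.4, 0.5]
grip_width: 0.998
grasp_force: 0.0
```

Run:
```python
from h import *
to_tool((.498,-.1262,.067))
f=optics.grab_frame("scene"); im=f['image'][:,:,::-1].copy()
g=cv2.resize(im[190:300,260:400],(700,550),interpolation=2)
s=readout.state();Rt=rot(s['tool_rot'])
for o in([0,0,0],[0,.0425,-.013],[0,-.0425,-.013]):
    p=(proj(f,s['tool_pos']+Rt.apply(o))-[260,190])*5+2; cv2.circle(g,tuple(int(x) for x in p),4,(0,0,255),-1)
cv2.imwrite('pics/s2.png',g)
```

```text
tool cm [-0.08 -0.01  4.87] pos [ 0.4974 -0.1259  0.1157] t 3.2833 F [-0.88  0.4   0.54] T [-0.047  0.02   0.045] w 0.998 gf 0.0 y [0.32  0.947 0.001] j [-0.48  0.41  1.68  0.    1.05 -1.72]
```

View pics/s2.png

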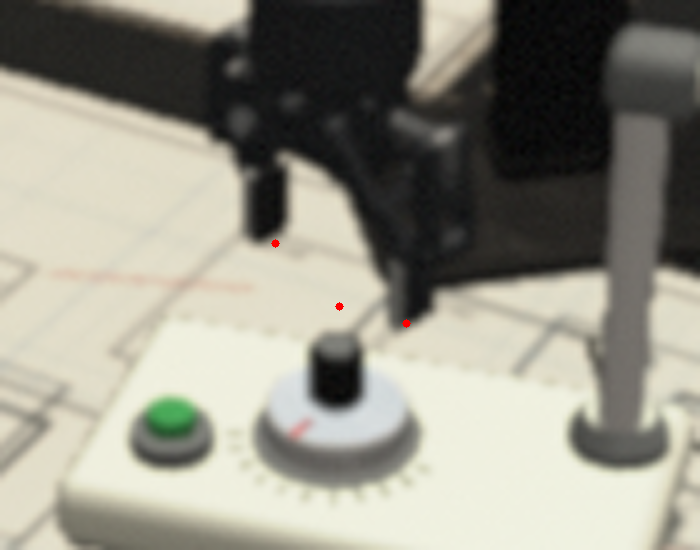

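The knob sits centred between the fingers. The projected markers run about 1 px to the right of the real fingertips, which is the scene camera's calibration bias and supports the top-view estimate. I'll lower and close.

Scaled: 4.8 cm / 60 = 0.08, 3.5 cm / 60 = 0.0583.

Request:
step_arm(
  rows=[
    [1, -0.0025, -0.0017, 0.025, 0],
    [1, -0.0025, -0.0017, 0.0583, 0],
    [1, -0.0025, -0.0017, 0.08, 0],
    [1, -0.0025, -0.0017, 0.08, 0],
    [0.45, -0.0025, -0.0017, 0.08, 0],
    [0.45, -0.0025, -0.0017, 0.08, 0],
    [0.45, -0.0025, -0.0017, 0.08, 0],
    [0.45, -0.0025, -0.0017, 0.08, 0],
  ],
  grip_force=20,
)

```text
time: 4.0
tool_pos: [0.4997, -0.1281, 0.0693]
tool_rot: [0.001, 0.162, 0.987, -0.0]
wrist_force: [0.1, 0.5, 0.2]
grip_width: 0.462
grasp_force: 0.0
```

Request:
step_arm(
  rows=[
    [0.2, 0, 0, 0, 0],
    [0.2, 0, 0, 0, 0],
    [0.2, 0, 0, 0, 0],
    [0.2, 0, 0, 0, 0],
    [0.2, 0, 0, 0, 0],
    [0.2, 0, 0, 0, 0],
  ],
  grip_force=20,
)

```text
time: 4.5
tool_pos: [0.5002, -0.1266, 0.0695]
tool_rot: [0.001, 0.162, 0.987, 0.001]
wrist_force: [2.9, 11.3, 9.3]
grip_width: 0.294
grasp_force: 19.3
```

Run:
```python
from h import *
to_tool((.4985,-.127,.067))
```

```text
tool cm [ 0.15 -0.1   0.25] pos [ 0.5002 -0.1266  0.0695] t 4.5 F [ 2.88 11.34  9.28] T [ 1.843 -0.417 -0.017] w 0.294 gf 19.305111727007898 y [0.32  0.947 0.003] j [-0.48  0.48  1.72  0.    0.94 -1.72]
```

Scaled: 0.15 cm / 60 = 0.0025, -0.1 cm / 60 = -0.0017.

Request:
step_arm(
  rows=[
    [0.2, 0, 0.0013, -0.0008, 0],
    [0.2, 0, 0.0025, -0.0017, 0],
    [0.2, 0, 0.0025, -0.0017, 0],
    [0.2, 0, 0.0025, -0.0017, 0],
  ],
  grip_force=20,
)

```text
time: 4.83
tool_pos: [0.5001, -0.1262, 0.0697]
tool_rot: [0.001, 0.162, 0.987, 0.0]
wrist_force: [2.1, 4.9, 3.1]
grip_width: 0.293
grasp_force: 20.3
```

Run:
```python
from h import *
to_tool((.4985,-.127,.067))
```

```text
tool cm [ 0.13 -0.13  0.27] pos [ 0.5001 -0.1262  0.0697] t 4.8333 F [2.05 4.9  3.12] T [ 0.851 -0.354 -0.008] w 0.293 gf 20.337833161465824 y [0.32  0.947 0.001] j [-0.48  0.48  1.72  0.    0.94 -1.72]
```

Scaled: 0.08 cm / 60 = 0.0013, -0.04 cm / 60 = -0.0007.

Request:
step_arm(
  rows=[
    [0.2, 0, 0.0013, -0.0007, 0],
    [0.2, 0, 0.0013, -0.0007, 0],
    [0.2, 0, 0.0013, -0.0007, 0],
    [0.2, 0, 0.0013, -0.0007, 0],
  ],
  grip_force=60,
)

```text
time: 5.17
tool_pos: [0.5001, -0.126, 0.0699]
tool_rot: [0.0, 0.162, 0.987, -0.0]
wrist_force: [0.7, 1.6, 3.1]
grip_width: 0.279
grasp_force: 59.3
```

Run:
```python
from h import *
to_tool((.4985,-.127,.067))
```

```text
tool cm [ 0.12 -0.15  0.29] pos [ 0.5001 -0.126   0.0699] t 5.1667 F [0.74 1.56 3.05] T [ 0.116 -0.196 -0.041] w 0.279 gf 59.28514879931754 y [ 0.32   0.947 -0.   ] j [-0.47  0.48  1.72 -0.    0.94 -1.72]
```

Scaled: 11 degrees / 180 = 0.0611.

Request:
step_arm(
  rows=[
    [0.2, 0, 0, 0, 0.0167],
    [0.2, 0, 0, 0, 0.0333],
    [0.2, 0, 0, 0, 0.05],
    [0.2, 0, 0, 0, 0.0611],
    [0.2, 0, 0, 0, 0.0611],
    [0.2, 0, 0, 0, 0.0611],
  ],
)

```text
time: 5.67
tool_pos: [0.5001, -0.1261, 0.0699]
tool_rot: [0.0, 0.255, 0.967, -0.0]
wrist_force: [0.0, 0.9, 4.0]
grip_width: 0.276
grasp_force: 59.4
```

Run:
```python
from h import *
to_tool((.4985,-.127,.067))
```

```text
tool cm [ 0.09 -0.16  0.29] pos [ 0.5001 -0.1261  0.0699] t 5.6667 F [0.02 0.87 3.98] T [-0.091  0.043 -0.017] w 0.276 gf 59.44207376916893 y [ 0.494  0.869 -0.   ] j [-0.47  0.48  1.72 -0.    0.94 -1.53]
```

Scaled: 9 degrees / 180 = 0.05.

Request:
step_arm(
  rows=[
    [0.2, 0, 0, 0, 0.0222],
    [0.2, 0, 0, 0, 0.0389],
    [0.2, 0, 0, 0, 0.05],
    [0.2, 0, 0, 0, 0.05],
    [0.2, 0, 0, 0, 0.05],
  ],
)

```text
time: 6.08
tool_pos: [0.4999, -0.1261, 0.0699]
tool_rot: [0.0, 0.33, 0.944, -0.0]
wrist_force: [-0.7, 0.1, 5.8]
grip_width: 0.278
grasp_force: 59.5
```

```bash
cat >> h.py <<'E'
def avg(n=5):
    T=[];F=[]
    for i in range(n):
        optics.grab_frame("top"); s=readout.state(); T.append(s['wrist_torque'][2]); F.append(s['wrist_force'])
    y=rot(s['tool_rot']).apply([0,1,0]); print('Tz %.3f +- %.3f'%(np.mean(T),np.std(T)),'F',np.mean(F,0).round(2),'head',np.degrees(np.arctan2(y[1],y[0])).round(2),'pos',s['tool_pos'].round(4),'w',round(s['grip_width'],3),'t',s['time'])
E
python3 -c "from h import *; avg()"
```

```text
Tz 0.018 +- 0.037 F [-0.6  -0.52  5.44] head 51.46 pos [ 0.5    -0.1261  0.0699] w 0.276 t 6.3333
```

Scaled: 9 degrees / 180 = 0.05.

Request:
step_arm(
  rows=[
    [0.2, 0, 0, 0, 0.0222],
    [0.2, 0, 0, 0, 0.0389],
    [0.2, 0, 0, 0, 0.05],
    [0.2, 0, 0, 0, 0.05],
    [0.2, 0, 0, 0, 0.05],
  ],
)

```text
time: 6.75
tool_pos: [0.4998, -0.1261, 0.0698]
tool_rot: [-0.0, 0.403, 0.915, -0.0]
wrist_force: [-0.8, 0.6, 5.6]
grip_width: 0.28
grasp_force: 59.5
```

```bash
python3 -c "from h import *; avg()"
```

```text
Tz -0.007 +- 0.032 F [-1.63 -0.92  5.69] head 42.46 pos [ 0.4998 -0.1261  0.0698] w 0.28 t 7.0
```

Scaled: 7 degrees / 180 = 0.0389.

Request:
step_arm(
  rows=[
    [0.2, 0, 0, 0, 0.0167],
    [0.2, 0, 0, 0, 0.0278],
    [0.2, 0, 0, 0, 0.0389],
    [0.2, 0, 0, 0, 0.0389],
    [0.2, 0, 0, 0, 0.0389],
  ],
)

```text
time: 7.42
tool_pos: [0.4997, -0.1261, 0.0698]
tool_rot: [-0.0, 0.458, 0.889, -0.0]
wrist_force: [-2.1, -0.9, 6.6]
grip_width: 0.275
grasp_force: 59.6
```

```bash
python3 -c "from h import *; avg()"
```

```text
Tz 0.062 +- 0.028 F [-1.77 -0.56  6.03] head 35.47 pos [ 0.4997 -0.1261  0.0698] w 0.281 t 7.6667
```

Scaled: 5 degrees / 180 = 0.0278.

Request:
step_arm(
  rows=[
    [0.2, 0, 0, 0, 0.0111],
    [0.2, 0, 0, 0, 0.0222],
    [0.2, 0, 0, 0, 0.0278],
    [0.2, 0, 0, 0, 0.0278],
  ],
)

```text
time: 8.0
tool_pos: [0.4996, -0.1261, 0.0698]
tool_rot: [-0.0, 0.497, 0.868, -0.0]
wrist_force: [-0.7, 0.0, 6.6]
grip_width: 0.282
grasp_force: 59.7
```

```bash
python3 -c "from h import *; avg(8)"
```

```text
Tz 0.207 +- 0.022 F [-1.93 -0.54  6.3 ] head 30.49 pos [ 0.4996 -0.1261  0.0698] w 0.279 t 8.4
```

Scaled: 9 degrees / 180 = 0.05.

Request:
step_arm(
  rows=[
    [0.2, 0, 0, 0, 0.0111],
    [0.2, 0, 0, 0, 0.0222],
    [0.2, 0, 0, 0, 0.0333],
    [0.2, 0, 0, 0, 0.0444],
    [0.2, 0, 0, 0, 0.05],
    [0.2, 0, 0, 0, 0.05],
  ],
)

```text
time: 8.9
tool_pos: [0.4995, -0.1261, 0.0698]
tool_rot: [-0.0, 0.563, 0.826, -0.001]
wrist_force: [-2.7, -1.4, 7.9]
grip_width: 0.276
grasp_force: 59.8
```

```bash
python3 -c "from h import *; avg(10)"
```

```text
Tz 0.271 +- 0.031 F [-2.72 -0.84  6.98] head 21.51 pos [ 0.4995 -0.1261  0.0698] w 0.278 t 9.4
```

As predicted (0.27 N m). I'll turn another 6° to get to about 0.32.

Scaled: 6 degrees / 180 = 0.0333.

Request:
step_arm(
  rows=[
    [0.2, 0, 0, 0, 0.0111],
    [0.2, 0, 0, 0, 0.0222],
    [0.2, 0, 0, 0, 0.0333],
    [0.2, 0, 0, 0, 0.0333],
    [0.2, 0, 0, 0, 0.0333],
    [0.2, 0, 0, 0, 0.0333],
  ],
)

```text
time: 9.9
tool_pos: [0.4994, -0.126, 0.0698]
tool_rot: [-0.001, 0.605, 0.796, -0.001]
wrist_force: [-3.1, -0.5, 6.9]
grip_width: 0.277
grasp_force: 59.8
```

```bash
python3 -c "from h import *; avg(12)"
```

```text
Tz 0.314 +- 0.028 F [-3.24 -0.92  7.11] head 15.51 pos [ 0.4994 -0.126   0.0698] w 0.276 t 10.5
```

Scaled: -6 cm / 60 = -0.1, -4 cm / 60 = -0.0667, -9 degrees / 180 = -0.05.

Request:
step_arm(
  rows=[
    [0.2, 0, 0, 0, -0.0222],
    [0.2, 0, 0, 0, -0.0444],
    [0.2, 0, 0, 0, -0.05],
    [0.6, 0, 0, 0, -0.05],
    [0.8, 0, 0, 0, -0.05],
    [0.8, 0, 0, 0, -0.05],
    [0.8, 0, 0, 0, -0.05],
    [0.8, 0, 0, -0.025, -0.05],
    [0.8, 0, 0, -0.0667, -0.05],
    [0.8, 0, 0, -0.1, -0.05],
    [0.8, 0, 0, -0.1, -0.05],
  ],
)

```text
time: 11.42
tool_pos: [0.5015, -0.1265, 0.1332]
tool_rot: [0.003, 0.542, 0.84, 0.0]
wrist_force: [-0.0, -0.4, 0.5]
grip_width: 0.801
grasp_force: 0.0
```

Run:
```python
from h import *
to_tool((.4568,-.0632,.1))
f=optics.grab_frame("scene"); cv2.imwrite('pics/s3.png',cv2.resize(f['image'][190:300,260:400,::-1],(700,550),interpolation=2))
```

```text
tool cm [ 7.63 -1.48  3.27] pos [ 0.5015 -0.1265  0.1332] t 11.4167 F [-0.02 -0.39  0.47] T [-0.003 -0.016  0.012] w 0.801 gf 0.0 y [0.911 0.412 0.004] j [-0.47  0.39  1.66  0.    1.08 -0.9 ]
```

View pics/s3.png

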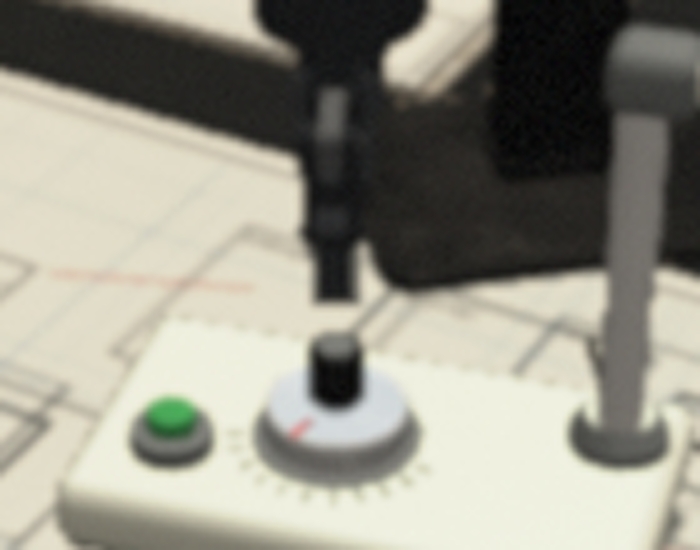

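The ring mark is unchanged at crop (300, 428) and the knob has been released. Next is the button, pressed with the fingers shut.

Scaled: 7.6 cm / 60 = 0.1267, 5.5 cm / 60 = 0.0917.

Request:
step_arm(
  rows=[
    [0, 0.0417, -0.0083, 0, 0],
    [0, 0.0833, -0.0167, 0, 0],
    [0, 0.1267, -0.025, 0, 0],
    [0, 0.1267, -0.025, 0.025, 0],
    [0, 0.1267, -0.025, 0.05, 0],
    [0, 0.1267, -0.025, 0.0833, 0],
    [0, 0.1267, -0.025, 0.0917, 0],
    [0, 0.1267, -0.025, 0.0917, 0],
    [0, 0.1267, -0.025, 0.0917, 0],
  ],
)

```text
time: 12.22
tool_pos: [0.455, -0.0628, 0.0747]
tool_rot: [-0.0, 0.542, 0.84, -0.0]
wrist_force: [-0.4, 1.1, 0.4]
grip_width: 0.002
grasp_force: 0.0
```

Run:
```python
from h import *
to_tool((.457,-.063,.06))
f=optics.grab_frame("scene"); cv2.imwrite('pics/s4.png',cv2.resize(f['image'][190:300,260:400,::-1],(700,550),interpolation=2))
```

```text
tool cm [-0.11  0.18  1.47] pos [ 0.455  -0.0628  0.0747] t 12.2167 F [-0.45  1.06  0.43] T [-0.053 -0.019 -0.021] w 0.002 gf 0.0 y [ 0.911  0.412 -0.   ] j [-0.39  0.37  1.88  0.    0.89 -0.82]
```

View pics/s4.png

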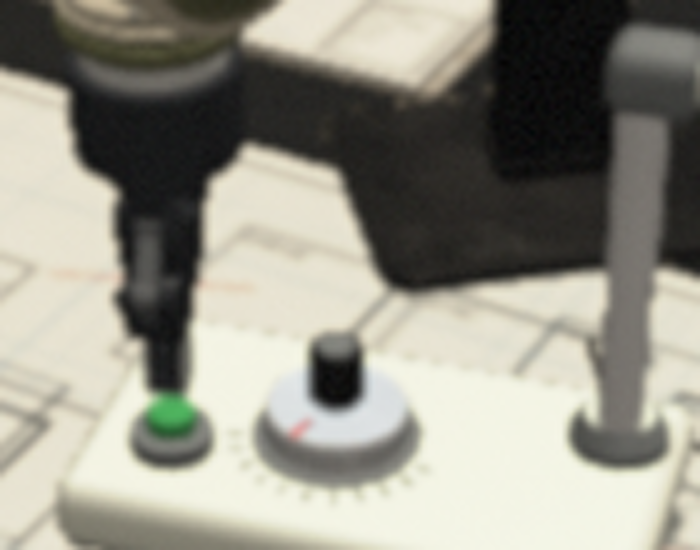

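The shut fingertips stand just above the button (crop 168 against 172). I'll press down in steps.

Scaled: 1.7 cm / 60 = 0.0283, 1.5 cm / 60 = 0.025.

Request:
step_arm(
  rows=[
    [0, -0.0017, 0.0025, 0.0083, 0],
    [0, -0.0017, 0.0025, 0.0167, 0],
    [0, -0.0017, 0.0025, 0.025, 0],
    [0, -0.0017, 0.0025, 0.0283, 0],
    [0, -0.0017, 0.0025, 0.0283, 0],
    [0, -0.0017, 0.0025, 0.0283, 0],
  ],
)

```text
time: 12.77
tool_pos: [0.4571, -0.0631, 0.0579]
tool_rot: [0.0, 0.542, 0.84, 0.0]
wrist_force: [1.2, 0.0, 4.2]
grip_width: 0.002
grasp_force: 1.8
```

Scaled: 0.3 cm / 60 = 0.005, 0.15 cm / 60 = 0.0025.

Request:
step_arm(
  rows=[
    [0, 0, 0, 0.0025, 0],
    [0, 0, 0, 0.005, 0],
    [0, 0, 0, 0.005, 0],
    [0, 0, 0, 0.005, 0],
    [0, 0, 0, 0.005, 0],
  ],
)

```text
time: 13.18
tool_pos: [0.4572, -0.0632, 0.0558]
tool_rot: [0.001, 0.542, 0.84, 0.0]
wrist_force: [-2.7, 0.8, 16.2]
grip_width: -0.004
grasp_force: 8.4
```

16 N at the stop. I'll raise slowly and log the force to confirm the full travel.

Scaled: -0.4 cm / 60 = -0.0067, -0.3 cm / 60 = -0.005.

Request:
step_arm(
  rows=[
    [0, 0, 0, -0.005, 0],
    [0, 0, 0, -0.0067, 0],
    [0, 0, 0, -0.0067, 0],
  ],
)

```text
time: 13.43
tool_pos: [0.4571, -0.0631, 0.059]
tool_rot: [0.001, 0.542, 0.84, 0.0]
wrist_force: [2.0, -1.3, 3.2]
grip_width: 0.005
grasp_force: 1.5
```

```bash
python3 -c "from h import *; avg(5)"
```

```text
Tz -0.015 +- 0.016 F [ 2.2  -0.63  3.55] head 24.33 pos [ 0.4569 -0.0631  0.0587] w -0.001 t 13.6833
```

Scaled: -0.15 cm / 60 = -0.0025.

Request:
step_arm(
  rows=[
    [0, 0, 0, -0.0025, 0],
    [0, 0, 0, -0.0025, 0],
  ],
)

```text
time: 13.85
tool_pos: [0.4566, -0.063, 0.0602]
tool_rot: [-0.0, 0.542, 0.84, -0.0]
wrist_force: [1.9, 0.1, 1.5]
grip_width: -0.003
grasp_force: 1.2
```

```bash
python3 -c "from h import *; avg(5)"
```

```text
Tz -0.003 +- 0.028 F [ 1.41 -0.4   2.47] head 24.33 pos [ 0.4566 -0.063   0.0601] w 0.004 t 14.1
```

Scaled: -8 cm / 60 = -0.1333, -4 cm / 60 = -0.0667.

Request:
step_arm(
  rows=[
    [0, 0, 0, -0.0167, 0],
    [0, 0, 0, -0.0667, 0],
    [0, 0, 0, -0.1333, 0],
    [0, 0, 0, -0.1333, 0],
    [0, 0, 0, -0.1333, 0],
  ],
)

```text
time: 14.52
tool_pos: [0.457, -0.063, 0.1412]
tool_rot: [0.001, 0.542, 0.84, 0.0]
wrist_force: [-0.7, 0.9, -0.6]
grip_width: 0.003
grasp_force: 0.0
```

Run:
```python
from h import *
avg(3)
f=optics.grab_frame("scene"); cv2.imwrite('pics/s5.png',cv2.resize(f['image'][190:300,260:400,::-1],(700,550),interpolation=2))
```

```text
Tz 0.011 +- 0.025 F [ 0.32  0.1  -0.05] head 24.33 pos [ 0.4559 -0.0627  0.1389] w -0.0 t 14.6667
```

View pics/s5.png

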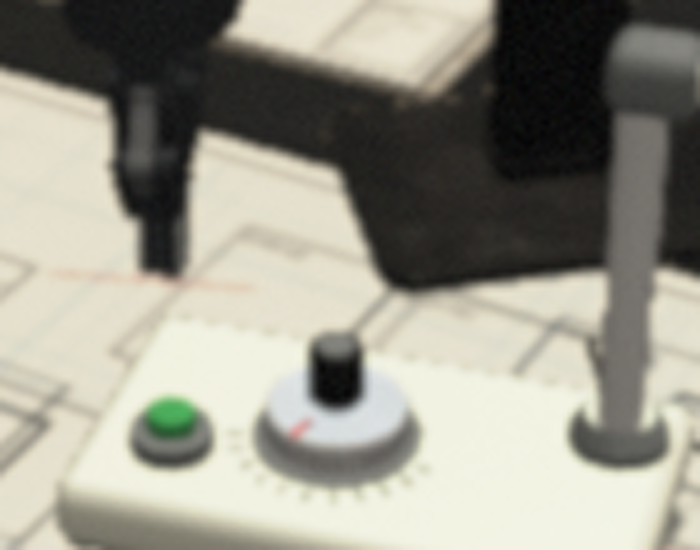

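The forces fit the spring slope and the 6 mm stop. The button is up again, the ring mark hasn't moved, and the gripper is clear.

```bash
python3 -c "from h import *; print(hand_in())"
```

```text
the job is handed in; nothing more can be done
None
```

I tightened the lock knob to about 0.31 N m, so the lock screw is at an estimated 0.19 rad; I pressed the capture button to its stop and let it come back up; the ring mark looks unmoved, and I handed the job in but got no verdict back.

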